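# Seat the tube rack and press the clamp lever through the guard window

## Task

Push the tube rack along its channel until it sits fully home against the end stop. Then, with the fingers shut, reach down through the window of the guard, press the clamp lever all the way down to its stop and draw the hand back out. Do not touch the guard at any time, only push the rack (do not lift it), and leave the other things on the bench where they are.

Things in the scene. Friction and masses are not known exactly. Their poses are not given: they have to be found in the camera images.
- station: Fixed grey clamping station, deck 300 (x) x 400 mm (y), surface 20 mm up. Origin: bench level under the rack channel's centre line. The channel runs along y between rails (outer faces x = -35, +35 mm, tops 40 mm up, y = -195 to 105) to a dark stop block, face at y = 105; the rack is pushed in +y. x points to the guard. White box, 110 x 150 mm, top 60 mm up, at x = 165, y = -105 mm.
- rack_push (a point): Push point: centre of the outer face of the upright plate (50 mm wide, top 90 mm above bench) at the -y end of the loose white rack (150 x 50 mm, 0.3 to 0.5 kg, 8 tubes up to 105 mm above bench, first 20 mm behind the plate); 65 mm above bench, axes as the station's. Starts 30 to 75 mm short of home; home is y = -45 mm in the station's frame (-50 still counts). Sliding takes 1 to 5 N.
- guard: Fixed guard over the lever, not to be touched: aluminium frame plate 126 (x) x 146 mm (y), 6 mm thick, upper face 120 mm above bench, on four corner posts with clear side panels. Origin on the deck under its centre, at x = 100, y = 90 mm in the station's frame; axes as the station's.
- window (a point): Centre of the guard's window, level with the frame's upper face, 120 mm above bench. Opening 90 mm along the station's x, 110 mm along its y; axes as the station's.
- lever_pad (a point): Centre of the upper face of the black round press pad (32 mm across) on the clamp lever, under the middle of the window: 24 mm below the frame's upper face when raised, 43 mm when fully down. It moves with the lever, mostly straight down.
- lever (a joint): Clamp lever angle: 0 raised (starts at 0 to 0.05), 0.25 rad fully down at its stop; counts as down from 0.225. Steel arm 16 mm wide along the station's x, hinged 80 mm beyond the pad (+x). Stiff hinge: pressing the pad takes about 3 to 5 N, it stays where left. The rubber-footed free end reaches over the channel near the stop, up to 118 mm above bench.
- sharps_bin: Bystander: yellow sharps container with a red lid, 140 x 110 mm, 160 mm high; origin at the centre of its underside.
- foam_block: Bystander: white foam block 100 x 130 mm with short tubes, 80 mm high; origin at the centre of its underside.
- pen: Bystander: red marker pen, 135 mm long (its y axis), 11 mm thick, lying on the bench to the left of the station; origin on its underside.
- beaker: Bystander: white plastic cup 72 mm across, 85 mm high; origin at the centre of its underside.

How it is judged:
By the outcome, as a careful person would: the job done as asked, in the order asked, and still so for the second after the job is handed in, with the robot touching nothing.
It also fails if it takes over 48 s, if anything falls off the work surface, if the arm or the gripper's body presses on something with over 40 N, if the wrist force passes 120 N, or if a joint passes its speed limit or range.

## Robot

A 6-joint arm with a two-finger parallel gripper is mounted at the origin on the work surface. World frame = base frame: x ahead of the robot, y to its left, z up, the work surface at z = 0. Lengths are in m, angles in rad, forces in N, time in s.
With the tool pointing down it reaches from about 0.3 to 0.825 m from the base axis. Payload 5.4 kg.
Tool frame: the origin (TCP) lies at the very end of the fingers, on their centre line; the grasp point (between the pads) lies 19 mm behind it; z points along the fingers, y is the line along which they close (so a half turn about z gives the same grasp; the last joint's range is limited). The gripper opens to 92 mm and grips with 3 to 60 N. Pads are 20 mm wide; open, the fingers measure 128 mm over their backs; the gripper's body (75 mm by 189 mm) begins 69 mm behind the grasp point.
Start: joints at [-1.491, 0.158, 1.597, -0, 1.386, -0.21], TCP at [0.164, -0.551, 0.215] pointing down, gripper open.
Joint ranges: [-2.91, 2.91], [-0.94, 2.29], [0.18, 2.7], [-1.29, 4.43], [0.17, 2.64], [-3, 3]. Speed limits (rad/s): [2.57, 2.57, 3.14, 3.14, 3.14, 3.14].

## Interface

Orientations are given as a unit quaternion [x, y, z, w].
In Python, from plant import observe, optics, ticket gives the robot as it stands.
- The arm moves only by the tool drive_tool, never from a script. Its argument "series" is a list of rows, each an object with "slide": the shift along the tool's x, y, z in units of 300 mm (1.0 is 300 mm), a list of three; "delta_rot": the turn, a rotation vector about the tool's x, y, z in units of 10 degrees (1.0 is 10 degrees), a list of three. In form: [{"slide": [dx, dy, dz], "delta_rot": [wx, wy, wz]}, ...]. A call has 1 to 8 rows; each row shifts and turns the commanded pose from where the row before left it, along the tool's axes as they then stand; what a row does not reach is not made up. A row lasts 1/8 s, in which the tool goes at most 62.5 mm and 10.7 degrees, less where a joint would pass 70% of its speed; a pose out of reach is approached as far as the arm can. A call with a number of a shift or a turn outside -1 to 1 is refused whole. A call with a gripper value outside its range is refused whole. "claw" is the opening, from -1 (shut) to 1 (fully open), set as the call begins (left out, the last holds). The fingers move at their own pace and stop on an object; "squeeze" is the grip in N (left out, the last holds). Time passes only in rows, so rows that do not move let the fingers close. It gives the time, the measured TCP pose, the force, the opening and the grip force at its end, in the units of the state.
- observe(): the state, without advancing time (a new reading comes with each control period).
- optics.camera(name): name is "side" or "top" or "wrist"; returns a dict with "color" (384x512x3 uint8, red, green, blue), "fx", "fy", "cx", "cy" (pixels), "world_to_cam" (4x4, takes a point from world to camera coordinates); the wrist camera has in their place "tool_from_camera" (4x4, takes a point from camera to tool coordinates, whose origin is the TCP and whose axes are the flange's). Camera axes: x right, y up, looking along -z (the intrinsics and any distortion apply to the point x, -y, -z); pixel columns grow to the right and rows downward; lengths in m; the calibration is good to about 2 mm. A picture is of the moment at which its call begins: read the wrist's pose just before it. There is no depth.
- ticket.hand_in(): hands the job in; it is judged then, once.
Trained networks look in the newest picture that a camera, given by its name, has taken for a name from the list of things; names that differ only in an ending like _2 or _b are one class to them, and where a whole thing is asked for, a point or a joint stands for the part that bears it (a point fixed in the world has none). Each returns a list of dicts, best first, with "confidence" (0 to 1); they miss things now and then, are a little off and sometimes report something else, mostly with a low value. They report only what shows in the picture. A call takes as long as a camera call.
- optics.look_for(camera, thing): "location" ([x, y, z] in m, in the coordinates of the camera as it stood for that picture, good to about 4 mm: the middle of the surface that is visible of it).
- optics.tip_of(camera, thing): "location" ([x, y, z] in m, in the coordinates of the camera as it stood for that picture, good to about 4 mm: a listed point, or the origin of a listed thing).
The state is a dict: "clock": time; "q": joint angles; "joint_vel": joint speeds; "tau": joint torques, N m; "tool_pos": TCP position; "tool_rot": TCP orientation; "ft_force": force on the tool from outside, world axes, zero at the start; "ft_torque": the same for the moment, N m; "gripper_width": opening from 0.0 (shut) to 1.0 (fully open); "grip_force": force on a finger pad.
Only numpy, scipy, OpenCV 4.12 (cv2) and the standard library are available. Lean on these libraries where they do the work, as an engineer would, in place of code of your own. Each camera call takes 0.05 s, during which the arm holds its last target. There are 200 camera calls.

## Working session

There is one attempt and no reset: what is moved stays moved. The work goes in short steps, Python scripts to look and compute and a tool call to move; the robot and the scene stay as the last step left them, time stands still between calls to the robot, and variables do not carry over. Pictures are saved under pics/ and viewed, at most 10 in all, crops included, and the job is handed in when it is done.

Besides the shell and the picture viewer there is one more tool, called after ">>>" by a JSON object that holds its "name" and its "arguments". drive_tool: Moves the arm, as the interface text tells. Shifts and turns lie within -1 to 1; 1 stands for 300 mm of shift or 10 degrees of turn. Its arguments: {"type":"object","properties":{"series":{"type":"array","items":{"type":"object","properties":{"slide":{"type":"array","items":{"type":"number","minimum":-1,"maximum":1}},"delta_rot":{"type":"array","items":{"type":"number","minimum":-1,"maximum":1}}}}},"claw":{"type":"number"},"squeeze":{"type":"number"}},"required":["series"]}

```bash
mkdir -p pics
cat > h.py <<'E'
import numpy as np, cv2
from plant import observe, optics, ticket
from scipy.spatial.transform import Rotation as R
def cam(n,save=None):
    s=observe(); c=optics.camera(n)
    if n=="wrist":
        T=np.eye(4);T[:3,:3]=R.from_quat(s["tool_rot"]).as_matrix();T[:3,3]=s["tool_pos"]
        W=T@np.array(c["tool_from_camera"])
    else: W=np.linalg.inv(np.array(c["world_to_cam"]))
    if save: cv2.imwrite("pics/"+save,c["color"][:,:,::-1])
    return c,W
def find(n,W,thing,f="tip_of"):
    return [(round(d["confidence"],2),np.round((W@np.r_[d["location"],1])[:3],4).tolist()) for d in getattr(optics,f)(n,thing)[:2]]
def px(c,W,p):
    q=np.linalg.inv(W)@np.r_[p,1]
    return c["cx"]+c["fx"]*q[0]/-q[2], c["cy"]-c["fy"]*q[1]/-q[2]
E
python3 - <<'E'
from h import *
s=observe();print(s["clock"],s["tool_pos"],s["tool_rot"],s["ft_force"])
for n in("top","side","wrist"):
    c,W=cam(n,n+"0.png"); print(n,{k:v for k,v in c.items() if k not in("color",)} if n=="top" else list(c))
    for t in "station rack_push guard window lever_pad sharps_bin foam_block pen beaker".split(): print(t,find(n,W,t))
E
```

```text
0.0 [ 0.16422801 -0.55038988  0.21362214] [ 9.89520053e-01  1.44392524e-01  4.99920349e-05 -9.28243369e-04] [-0.51838292  0.15577845  0.80563936]
top {'fx': 439.64691290521074, 'fy': 439.64691290521074, 'cx': 256.7747350176423, 'cy': 189.04712189167205, 'world_to_cam': array([[-0.00763614, -0.99996832,  0.00224742,  0.01504447],
       [ 0.98810509, -0.00720031,  0.1536115 , -0.53007216],
       [-0.15359045,  0.00339368,  0.98812877, -1.61118208],
       [ 0.        ,  0.        ,  0.        ,  1.        ]])}
station [(0.63, [0.5303, 0.0141, 0.0048])]
rack_push [(0.81, [0.5523, -0.102, 0.0597]), (0.41, [0.618, 0.1163, 0.0143])]
guard [(0.67, [0.621, 0.1148, 0.017])]
window [(0.86, [0.6176, 0.114, 0.1188])]
lever_pad [(0.48, [0.6245, 0.1129, 0.0953])]
sharps_bin [(0.7, [0.6373, -0.453, -0.0015])]
foam_block [(0.81, [0.3847, -0.4398, 0.0007]), (0.41, [0.5305, 0.0147, 0.0011])]
pen [(0.64, [0.3946, 0.4629, 0.0013]), (0.6, [0.626, 0.113, 0.0927])]
beaker [(0.65, [0.5613, 0.4862, -0.0015])]
side ['color', 'fx', 'fy', 'cx', 'cy', 'world_to_cam']
station [(0.63, [0.5316, 0.0164, 0.0005])]
rack_push [(0.71, [0.5474, -0.1038, 0.0649])]
guard [(0.82, [0.6187, 0.1137, 0.0186]), (0.73, [0.5614, 0.4839, 0.005])]
window [(0.96, [0.6178, 0.1159, 0.1216])]
lever_pad [(0.63, [0.6239, 0.116, 0.0939])]
sharps_bin [(0.8, [0.6277, -0.4521, -0.0022])]
foam_block [(0.95, [0.3769, -0.4422, 0.0057])]
pen []
beaker [(0.69, [0.5583, 0.4866, 0.0045]), (0.23, [0.6291, -0.4553, -0.004])]
wrist ['color', 'fx', 'fy', 'cx', 'cy', 'tool_from_camera']
station []
rack_push []
guard []
window []
lever_pad []
sharps_bin []
foam_block []
pen []
beaker []
```

View pictures.

View pics/top0.png

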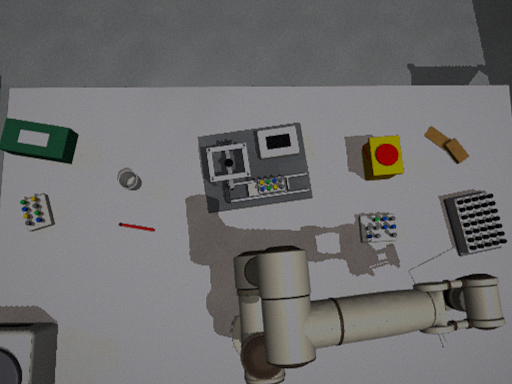

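View pics/side0.png

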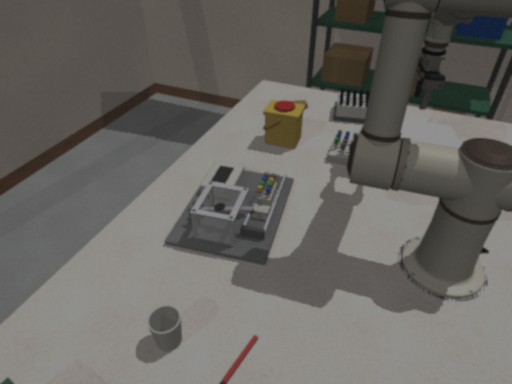

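The top view shows the station deck with corners at about (198,137), (301,124), (311,197) and (208,211), which puts its yaw near +7°. The rack is at (267,186), short of the stop. The guard, with the black pad in its window, is at (229,163). The side view agrees. The bin and foam are clear of the route.

>>> {"name": "drive_tool", "arguments": {"series": [{"slide": [0.17, -0.08, 0]}, {"slide": [0.18, -0.08, 0]}, {"slide": [0.18, -0.08, 0]}, {"slide": [0.18, -0.08, 0]}, {"slide": [0.18, -0.08, 0]}, {"slide": [0.18, -0.08, 0]}, {"slide": [0.18, -0.08, 0]}, {"slide": [0.18, -0.08, 0]}], "claw": -1}}

```text
invalid input at $.series[0]: expected keys slide, delta_rot
```

>>> {"name": "drive_tool", "arguments": {"series": [{"slide": [0.18, -0.08, -0.1], "delta_rot": [0, 0, 0]}, {"slide": [0, 0, -0.1], "delta_rot": [0, 0, 0.96]}, {"slide": [0, 0, 0]}, {"slide": [0, 0, 0]}]}}

```text
invalid input at $.series[2]: expected keys slide, delta_rot
```

Run:
```python
from h import *
s=observe();print(s["clock"],s["tool_pos"],s["tool_rot"],s["ft_force"],s["gripper_width"])
for n in("wrist","top","side"):
    c,W=cam(n,n+"1.png")
    for t in "station rack_push guard window lever_pad".split(): print(n,t,find(n,W,t))
```

```text
1.5 [ 0.16430945 -0.55101331  0.21461067] [9.89517650e-01 1.44411979e-01 7.91846134e-06 6.27250899e-06] [-0.29591052 -0.47808037 -0.32630257] 1.0007102748420842
wrist station []
wrist rack_push []
wrist guard []
wrist window []
wrist lever_pad []
top station [(0.57, [0.5293, 0.0115, 0.002])]
top rack_push [(0.72, [0.5522, -0.1024, 0.0642]), (0.71, [0.5316, 0.0109, 0.0003])]
top guard [(0.7, [0.6184, 0.114, 0.0176])]
top window [(0.85, [0.6204, 0.1113, 0.1192])]
top lever_pad [(0.7, [0.6247, 0.112, 0.0965])]
side station []
side rack_push []
side guard [(0.89, [0.6169, 0.1135, 0.0191])]
side window [(0.72, [0.6185, 0.1168, 0.1231])]
side lever_pad [(0.73, [0.6252, 0.1136, 0.0932])]
```

View pics/wrist1.png

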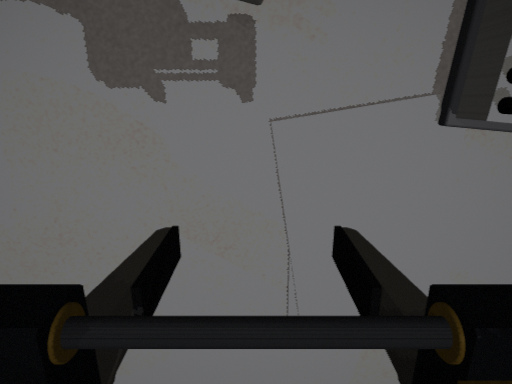

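Both moves were refused because every row needs both keys. The wrist view shows only bench and the open fingers.

>>> {"name": "drive_tool", "arguments": {"series": [{"slide": [0.17, -0.08, 0], "delta_rot": [0, 0, 0]}, {"slide": [0.18, -0.08, 0], "delta_rot": [0, 0, 0]}, {"slide": [0.18, -0.08, 0], "delta_rot": [0, 0, 0]}, {"slide": [0.18, -0.08, 0], "delta_rot": [0, 0, 0]}, {"slide": [0.18, -0.08, 0], "delta_rot": [0, 0, 0]}, {"slide": [0.18, -0.08, 0], "delta_rot": [0, 0, 0]}, {"slide": [0.18, -0.08, 0], "delta_rot": [0, 0, 0]}, {"slide": [0.18, -0.08, 0], "delta_rot": [0, 0, 0]}], "claw": -1}}

```text
clock: 3.4
tool_pos: [0.5219, -0.243, 0.2148]
tool_rot: [0.99, 0.144, 0.0, 0.0]
ft_force: [-0.5, 0.6, 0.0]
gripper_width: 0.149
grip_force: 0.0
```

>>> {"name": "drive_tool", "arguments": {"series": [{"slide": [0, 0, -0.1], "delta_rot": [0, 0, 0.96]}, {"slide": [0, 0, -0.1], "delta_rot": [0, 0, 0]}, {"slide": [0, 0, 0], "delta_rot": [0, 0, 0]}, {"slide": [0, 0, 0], "delta_rot": [0, 0, 0]}]}}

```text
clock: 3.9
tool_pos: [0.5201, -0.2442, 0.2734]
tool_rot: [0.998, 0.061, -0.001, -0.001]
ft_force: [0.4, 0.2, 0.4]
gripper_width: 0.005
grip_force: 0.0
```

Run:
```python
from h import *
s=observe();print(s["clock"],s["tool_pos"],s["tool_rot"],s["ft_force"],s["gripper_width"])
for n in("wrist",):
    c,W=cam(n,n+"2.png")
    for t in "station rack_push window lever_pad".split(): print(n,t,find(n,W,t))
```

```text
3.9 [ 0.52012255 -0.24424735  0.2734477 ] [ 9.98135717e-01  6.10290230e-02 -5.46132579e-04 -5.01491492e-04] [0.38918529 0.18439524 0.38300813] 0.004502292384768761
wrist station []
wrist rack_push [(0.75, [0.551, -0.0996, 0.0625])]
wrist window []
wrist lever_pad []
```

View pics/wrist2.png

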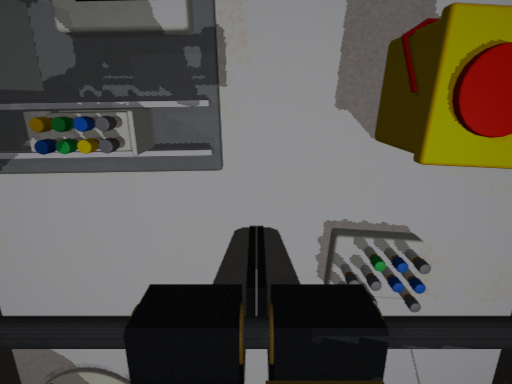

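The wrist view shows the rack's plate edge at about (132,130) in front of the gripper. The rails run almost horizontally in the image, so the tool is aligned and the yaw is about 7.5°. Next I move in behind the plate and descend.

>>> {"name": "drive_tool", "arguments": {"series": [{"slide": [0.073, -0.155, 0], "delta_rot": [0, 0, -0.05]}, {"slide": [0.073, -0.155, 0], "delta_rot": [0, 0, 0]}, {"slide": [0, 0, 0.18], "delta_rot": [0, 0, 0]}, {"slide": [0, 0, 0.18], "delta_rot": [0, 0, 0]}, {"slide": [0, 0, 0.18], "delta_rot": [0, 0, 0]}, {"slide": [0, 0, 0.1], "delta_rot": [0, 0, 0]}, {"slide": [0, 0, 0.07], "delta_rot": [0, 0, 0]}, {"slide": [0, 0, 0], "delta_rot": [0, 0, 0]}]}}

```text
clock: 5.15
tool_pos: [0.5504, -0.1458, 0.0594]
tool_rot: [0.998, 0.065, -0.002, -0.001]
ft_force: [-0.6, -1.4, 0.7]
gripper_width: 0.002
grip_force: 0.0
```

Run:
```python
from h import *
s=observe();print(s["clock"],s["tool_pos"],s["tool_rot"],s["ft_force"])
for n in("wrist",):
    c,W=cam(n,n+"3.png")
    for t in "rack_push window lever_pad".split(): print(n,t,find(n,W,t))
```

```text
5.15 [ 0.55040976 -0.14581466  0.05936043] [ 0.99785908  0.06535435 -0.00211129 -0.00126902] [-0.563711   -1.39701157  0.67050948]
wrist rack_push [(0.89, [0.5486, -0.1027, 0.0573])]
wrist window []
wrist lever_pad []
```

View pics/wrist3.png

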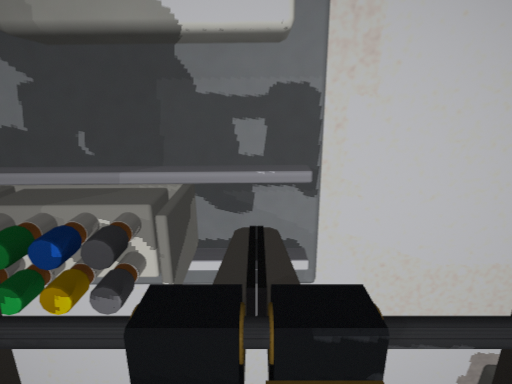

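The wrist view shows shut fingers centred in the channel behind the plate, whose edge is at about (190,230), and the rail horizontal. Now the push.

>>> {"name": "drive_tool", "arguments": {"series": [{"slide": [0, -0.05, 0], "delta_rot": [0, 0, 0]}, {"slide": [0, -0.03, 0], "delta_rot": [0, 0, 0]}, {"slide": [0, -0.03, 0], "delta_rot": [0, 0, 0]}, {"slide": [0, -0.03, 0], "delta_rot": [0, 0, 0]}, {"slide": [0, -0.03, 0], "delta_rot": [0, 0, 0]}, {"slide": [0, -0.03, 0], "delta_rot": [0, 0, 0]}]}}

```text
clock: 6.1
tool_pos: [0.5447, -0.087, 0.0619]
tool_rot: [0.998, 0.065, 0.0, 0.0]
ft_force: [0.0, -2.7, 1.3]
gripper_width: 0.005
grip_force: 1.9
```

>>> {"name": "drive_tool", "arguments": {"series": [{"slide": [0, -0.025, 0], "delta_rot": [0, 0, 0]}, {"slide": [0, -0.025, 0], "delta_rot": [0, 0, 0]}, {"slide": [0, -0.025, 0], "delta_rot": [0, 0, 0]}]}}

```text
clock: 6.48
tool_pos: [0.5417, -0.0647, 0.0619]
tool_rot: [0.998, 0.065, 0.0, 0.0]
ft_force: [-1.3, -4.5, 2.3]
gripper_width: 0.005
grip_force: 2.4
```

Run:
```python
from h import *
s=observe();print(s["clock"],s["tool_pos"],s["ft_force"])
for n in("wrist","top"):
    c,W=cam(n,n+"4.png")
    for t in "rack_push guard window lever_pad".split(): print(n,t,find(n,W,t))
```

```text
6.475 [ 0.54171627 -0.0646682   0.0619027 ] [-1.30892884 -4.49069144  2.31110692]
wrist rack_push [(0.85, [0.542, -0.0487, 0.0621])]
wrist guard []
wrist window []
wrist lever_pad []
top rack_push [(0.67, [0.5437, -0.0504, 0.0644])]
top guard [(0.87, [0.6209, 0.1152, 0.0173])]
top window [(0.76, [0.6196, 0.1146, 0.1243])]
top lever_pad [(0.75, [0.6234, 0.1148, 0.0944]), (0.41, [0.6183, 0.1166, 0.1211])]
```

View pics/wrist4.png

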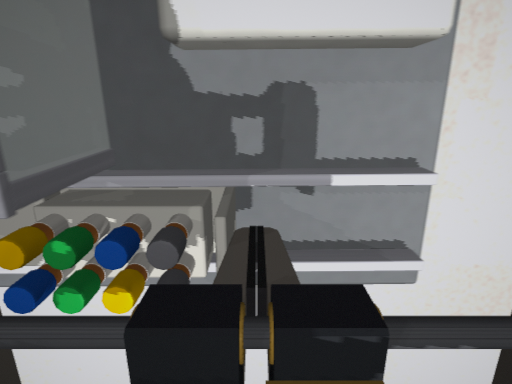

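The fingers are on the plate, whose edge is at about (225,225) in the image, with a sliding force of about 4 N and roughly 17 mm to go. I continue in small steps.

>>> {"name": "drive_tool", "arguments": {"series": [{"slide": [0, -0.015, 0], "delta_rot": [0, 0, 0]}, {"slide": [0, -0.015, 0], "delta_rot": [0, 0, 0]}, {"slide": [0, -0.01, 0], "delta_rot": [0, 0, 0]}]}}

```text
clock: 7.35
tool_pos: [0.5398, -0.0527, 0.0615]
tool_rot: [0.998, 0.066, -0.0, 0.0]
ft_force: [0.8, -1.6, -1.4]
gripper_width: 0.007
grip_force: 0.9
```

>>> {"name": "drive_tool", "arguments": {"series": [{"slide": [0, -0.005, 0], "delta_rot": [0, 0, 0]}, {"slide": [0, -0.005, 0], "delta_rot": [0, 0, 0]}]}}

```text
clock: 7.6
tool_pos: [0.5395, -0.0499, 0.0616]
tool_rot: [0.998, 0.065, 0.0, 0.0]
ft_force: [-0.7, -2.4, -1.2]
gripper_width: 0.007
grip_force: 1.0
```

>>> {"name": "drive_tool", "arguments": {"series": [{"slide": [0, -0.005, 0], "delta_rot": [0, 0, 0]}, {"slide": [0, -0.005, 0], "delta_rot": [0, 0, 0]}]}}

```text
clock: 7.85
tool_pos: [0.5391, -0.047, 0.0616]
tool_rot: [0.998, 0.065, -0.0, 0.0]
ft_force: [0.7, -1.9, -1.9]
gripper_width: 0.005
grip_force: 1.0
```

>>> {"name": "drive_tool", "arguments": {"series": [{"slide": [0, -0.005, 0], "delta_rot": [0, 0, 0]}, {"slide": [0, -0.005, 0], "delta_rot": [0, 0, 0]}]}}

```text
clock: 8.1
tool_pos: [0.5399, -0.0461, 0.0626]
tool_rot: [0.998, 0.066, 0.001, 0.002]
ft_force: [0.7, -12.3, 0.6]
gripper_width: 0.009
grip_force: 5.8
```

>>> {"name": "drive_tool", "arguments": {"series": [{"slide": [0, -0.004, 0], "delta_rot": [0, 0, 0]}, {"slide": [0, -0.004, 0], "delta_rot": [0, 0, 0]}]}}

```text
clock: 8.35
tool_pos: [0.54, -0.0459, 0.0631]
tool_rot: [0.998, 0.066, 0.001, 0.004]
ft_force: [-0.1, -19.0, 0.8]
gripper_width: 0.005
grip_force: 9.1
```

The rack has stalled against the stop: 19 N, TCP y = -0.046, which matches the expected home. I back off, rise and go level with the window to look.

>>> {"name": "drive_tool", "arguments": {"series": [{"slide": [0, 0.06, 0], "delta_rot": [0, 0, 0]}, {"slide": [0, 0.07, 0], "delta_rot": [0, 0, 0]}, {"slide": [0, 0, -0.15], "delta_rot": [0, 0, 0]}, {"slide": [0, 0, -0.18], "delta_rot": [0, 0, 0]}, {"slide": [0, 0, -0.18], "delta_rot": [0, 0, 0]}, {"slide": [0, 0, 0], "delta_rot": [0, 0, 0]}]}}

```text
clock: 9.1
tool_pos: [0.5466, -0.0819, 0.2202]
tool_rot: [0.998, 0.065, 0.005, 0.002]
ft_force: [-0.1, -1.0, -0.7]
gripper_width: 0.009
grip_force: 0.0
```

>>> {"name": "drive_tool", "arguments": {"series": [{"slide": [0, -0.15, 0], "delta_rot": [0, 0, 0]}, {"slide": [0, -0.16, 0], "delta_rot": [0, 0, 0]}, {"slide": [0, -0.16, 0], "delta_rot": [0, 0, 0]}, {"slide": [0, -0.15, 0], "delta_rot": [0, 0, 0]}, {"slide": [0, 0, 0], "delta_rot": [0, 0, 0]}, {"slide": [0, 0, 0], "delta_rot": [0, 0, 0]}]}}

```text
clock: 9.85
tool_pos: [0.519, 0.1034, 0.2137]
tool_rot: [0.998, 0.065, -0.001, 0.0]
ft_force: [-0.0, 0.4, 0.4]
gripper_width: 0.003
grip_force: 0.0
```

Run:
```python
from h import *
s=observe();print(s["clock"],s["tool_pos"],s["tool_rot"],s["ft_force"])
for n in("wrist","top"):
    c,W=cam(n,n+"5.png")
    for t in "rack_push guard window lever_pad".split(): print(n,t,find(n,W,t))
    if n=="wrist":print([px(c,W,p) for p in ([.619,.1145,.12],[.624,.114,.095])])
```

```text
9.85 [0.51897751 0.10336179 0.21365556] [ 9.97861422e-01  6.53600213e-02 -8.03375408e-04  7.00507614e-05] [-0.03172239  0.42021556  0.40492943]
wrist rack_push [(0.9, [0.5403, -0.0311, 0.0609])]
wrist guard []
wrist window []
wrist lever_pad [(0.92, [0.6243, 0.1181, 0.0918])]
[(np.float64(259.4383495660688), np.float64(75.29699883409481)), (np.float64(260.49472924879944), np.float64(71.36240781064355))]
top rack_push [(0.57, [0.5452, -0.0339, 0.0642])]
top guard []
top window [(0.62, [0.621, 0.1154, 0.1176])]
top lever_pad []
```

View pics/wrist5.png

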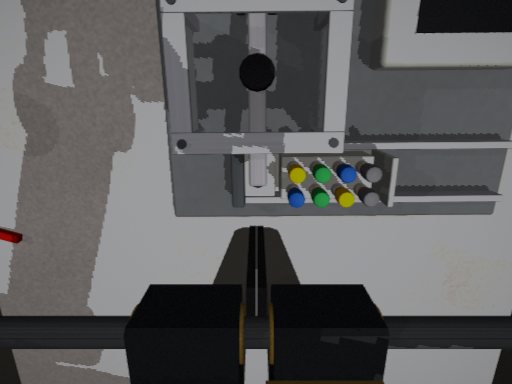

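The wrist view shows the rack against the dark stop block at about (240,185). The pad is at (257,72), central in the window opening (188–328 by 11–133), about 3 mm further in +y than projected. The target is (0.623, 0.116).

>>> {"name": "drive_tool", "arguments": {"series": [{"slide": [0.175, 0, 0], "delta_rot": [0, 0, 0]}, {"slide": [0.175, 0, 0], "delta_rot": [0, 0, 0]}, {"slide": [0, 0, 0], "delta_rot": [0, 0, 0]}, {"slide": [0, 0, 0.13], "delta_rot": [0, 0, 0]}, {"slide": [0, 0, 0.1], "delta_rot": [0, 0, 0]}, {"slide": [0, 0, 0], "delta_rot": [0, 0, 0]}]}}

```text
clock: 11.1
tool_pos: [0.6206, 0.1178, 0.1431]
tool_rot: [0.998, 0.065, -0.003, -0.0]
ft_force: [0.2, -0.6, 1.7]
gripper_width: 0.005
grip_force: 0.0
```

Run:
```python
from h import *
s=observe();print(s["clock"],s["tool_pos"],s["tool_rot"],s["ft_force"])
for n in("side","top"):
    c,W=cam(n)
    if n=="side":
        p=s["tool_pos"];u,v=map(int,px(c,W,p));print(u,v)
        im=c["color"][max(v-70,0):v+70,max(u-90,0):u+90,::-1];cv2.imwrite("pics/side6.png",cv2.resize(im,None,fx=4,fy=4,interpolation=cv2.INTER_CUBIC))
    for t in "window lever_pad".split(): print(n,t,find(n,W,t))
```

```text
11.1 [0.62058202 0.1177926  0.14313246] [ 9.97848557e-01  6.54936844e-02 -2.96650027e-03 -1.84134889e-04] [ 0.2490897  -0.60811591  1.66490581]
217 193
side window [(0.65, [0.6168, 0.115, 0.1225])]
side lever_pad [(0.54, [0.6251, 0.1162, 0.0915])]
top window [(0.37, [0.542, -0.0337, 0.0599])]
top lever_pad [(0.55, [0.6235, 0.1138, 0.0921]), (0.16, [0.3847, -0.4412, 0.0021])]
```

View pics/side6.png

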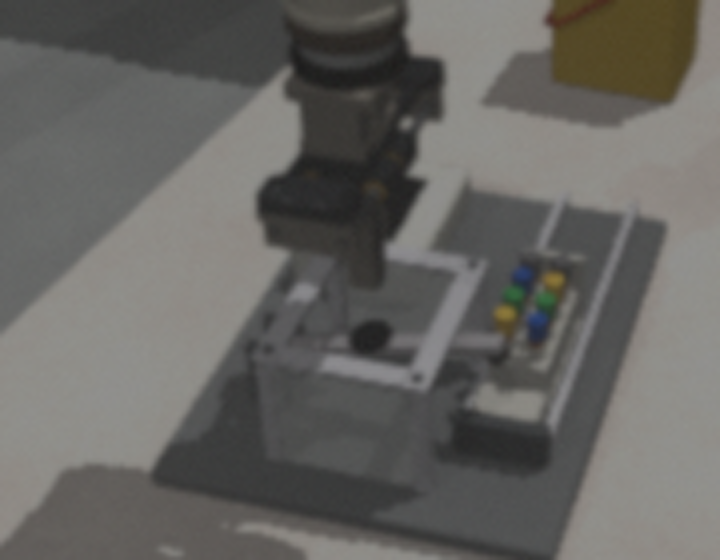

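The side crop shows the closed fingertip at about (370,285), above the window opening and over the black pad at (372,335), clear of the frame. I descend and press.

>>> {"name": "drive_tool", "arguments": {"series": [{"slide": [0.005, 0, 0.06], "delta_rot": [0, 0, 0]}, {"slide": [0, 0, 0.06], "delta_rot": [0, 0, 0]}, {"slide": [0, 0, 0.025], "delta_rot": [0, 0, 0]}, {"slide": [0, 0, 0.02], "delta_rot": [0, 0, 0]}, {"slide": [0, 0, 0], "delta_rot": [0, 0, 0]}]}}

```text
clock: 12.02
tool_pos: [0.6248, 0.118, 0.0958]
tool_rot: [0.998, 0.065, -0.0, -0.0]
ft_force: [-0.3, -0.5, 1.0]
gripper_width: 0.006
grip_force: 0.0
```

>>> {"name": "drive_tool", "arguments": {"series": [{"slide": [0, 0, 0.015], "delta_rot": [0, 0, 0]}, {"slide": [0, 0, 0.015], "delta_rot": [0, 0, 0]}, {"slide": [0, 0, 0.01], "delta_rot": [0, 0, 0]}]}}

```text
clock: 12.4
tool_pos: [0.6246, 0.1179, 0.084]
tool_rot: [0.998, 0.065, -0.0, 0.0]
ft_force: [-2.8, -0.5, 4.4]
gripper_width: 0.005
grip_force: 2.0
```

>>> {"name": "drive_tool", "arguments": {"series": [{"slide": [0, 0, 0.008], "delta_rot": [0, 0, 0]}, {"slide": [0, 0, 0.005], "delta_rot": [0, 0, 0]}]}}

```text
clock: 12.65
tool_pos: [0.6246, 0.118, 0.0799]
tool_rot: [0.998, 0.065, -0.0, 0.0]
ft_force: [-2.6, -1.0, 4.5]
gripper_width: 0.002
grip_force: 1.8
```

>>> {"name": "drive_tool", "arguments": {"series": [{"slide": [0, 0, 0.006], "delta_rot": [0, 0, 0]}, {"slide": [0, 0, 0.005], "delta_rot": [0, 0, 0]}]}}

```text
clock: 12.9
tool_pos: [0.6247, 0.118, 0.0773]
tool_rot: [0.998, 0.065, -0.0, 0.0]
ft_force: [-6.1, -0.9, 11.0]
gripper_width: 0.003
grip_force: 5.7
```

>>> {"name": "drive_tool", "arguments": {"series": [{"slide": [0, 0, 0.005], "delta_rot": [0, 0, 0]}, {"slide": [0, 0, 0.004], "delta_rot": [0, 0, 0]}]}}

```text
clock: 13.15
tool_pos: [0.6249, 0.118, 0.0772]
tool_rot: [0.998, 0.066, -0.0, 0.0]
ft_force: [-13.4, -1.4, 24.1]
gripper_width: 0.005
grip_force: 12.1
```

The lever is at its stop: 24 N with no further travel, z = 0.0772 against an expected 0.077. I withdraw straight up, then clear to the side.

>>> {"name": "drive_tool", "arguments": {"series": [{"slide": [0, 0, -0.02], "delta_rot": [0, 0, 0]}, {"slide": [0, 0, -0.06], "delta_rot": [0, 0, 0]}, {"slide": [0, 0, -0.15], "delta_rot": [0, 0, 0]}, {"slide": [0, 0, -0.2], "delta_rot": [0, 0, 0]}, {"slide": [-0.17, 0, -0.05], "delta_rot": [0, 0, 0]}, {"slide": [-0.17, 0, 0], "delta_rot": [0, 0, 0]}, {"slide": [0, 0, 0], "delta_rot": [0, 0, 0]}, {"slide": [0, 0, 0], "delta_rot": [0, 0, 0]}]}}

```text
clock: 14.15
tool_pos: [0.5246, 0.1047, 0.2191]
tool_rot: [0.998, 0.065, 0.001, 0.0]
ft_force: [-0.6, -0.9, 0.5]
gripper_width: 0.007
grip_force: 0.0
```

Run:
```python
from h import *
s=observe();print(s["clock"],s["tool_pos"],s["ft_force"])
c,W=cam("wrist","wrist7.png")
for t in "rack_push lever_pad".split(): print(t,find("wrist",W,t))
```

```text
14.15 [0.52462799 0.10467807 0.21911291] [-0.59882427 -0.85009135  0.51430615]
rack_push [(0.7, [0.5402, -0.0286, 0.0621])]
lever_pad [(0.93, [0.6159, 0.1166, 0.0733])]
```

View pics/wrist7.png

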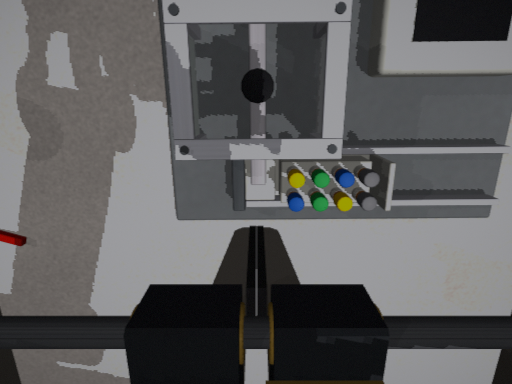

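The wrist view shows the lever pad down at (257,86), about 0.073 m high. The rack is still home against the stop at (240,185), and the hand is clear.

```bash
python3 -c "
from plant import ticket
print(ticket.hand_in())"
```

```text
the job is handed in; nothing more can be done
None
```

I pushed the rack home against the end stop, pressed the clamp lever down to its stop and drew the hand back out clear of the guard; the job is handed in, and no verdict came back.

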